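Sort cartons with a loose inside from sound ones by tilting

TASK

Check the two sealed staple cartons one after the other: lift the carton at least 15 cm off the bench and tilt it lengthwise about 35 degrees one way and then the other, to feel whether something heavy slides inside. A carton in which something slides goes in the deeper plywood box; one in which nothing shifts is laid flat and right way up in the middle of the low metal tray. Put the first carton away before you lift the second.

Things in the scene. Friction and masses are not known exactly. Their poses are not given: they have to be found in the camera images.
- carton_a_centre (a point): Sealed cardboard staple carton, 54 x 102 x 30 mm, about 0.5 kg, one of two alike, flat on the bench. Point: its centre, 15 mm up; y along the 102 mm length, x across, z up. In each carton is a 350 g block, jammed anywhere along y (sound; may be off balance) or free to slide 48 mm along y once tilted 15 degrees (loose). Names do not tell which.
- carton_b_centre (a point): Sealed cardboard staple carton, 54 x 102 x 30 mm, about 0.5 kg, one of two alike, flat on the bench. Point: its centre, 15 mm up; y along the 102 mm length, x across, z up. Gripped at the middle and levelled after each tilt, a loose carton's moment about the grip line differs by about 0.16 N m between the two tilts; a sound one's hardly differs.
- tray_floor (a point): Low aluminium tray with a 14 mm rim, fixed to the bench, 130 (x) x 150 (y) mm inside, floor 4 mm above the bench: place for sound cartons. The point is the centre of the inner floor; x and y along its sides, x away from the robot, z up.
- box_floor (a point): Deeper plywood box, open at the top, fixed to the bench, 130 (x) x 150 (y) mm inside, walls 6 mm thick and 55 mm high over the bench, floor 6 mm above the bench: place for loose cartons. The point is the centre of the inner floor; x and y along its sides, x away from the robot, z up. Between it and the tray stands a drawer cabinet 235 mm high.
There are look-alikes about, which are no part of the job. What is shaped like the part that bears carton_b_centre but purple or turquoise is not meant.

How it is judged:
On the way, in this order (a step that is already met when the one before it is completed fails the run):
1. a first carton is lifted and tilted lengthwise by 23 degrees or more (((height (world z) of carton_a_centre above 0.11 m and (angle between carton_a_centre's own y axis and vertical below 1.17 rad or angle between carton_a_centre's own y axis and vertical above 1.97 rad)) or (height (world z) of carton_b_centre above 0.11 m and (angle between carton_b_centre's own y axis and vertical below 1.17 rad or angle between carton_b_centre's own y axis and vertical above 1.97 rad)))), for 0.1 s.
2. one carton is in the tray or the box ((((x of carton_a_centre in the frame of tray_floor between -0.075 and 0.075 m and y of carton_a_centre in the frame of tray_floor between -0.075 and 0.075 m and z of carton_a_centre in the frame of tray_floor below 0.1 m) or (x of carton_a_centre in the frame of box_floor between -0.085 and 0.085 m and y of carton_a_centre in the frame of box_floor between -0.085 and 0.085 m and z of carton_a_centre in the frame of box_floor below 0.1 m)) or ((x of carton_b_centre in the frame of tray_floor between -0.075 and 0.075 m and y of carton_b_centre in the frame of tray_floor between -0.075 and 0.075 m and z of carton_b_centre in the frame of tray_floor below 0.1 m) or (x of carton_b_centre in the frame of box_floor between -0.085 and 0.085 m and y of carton_b_centre in the frame of box_floor between -0.085 and 0.085 m and z of carton_b_centre in the frame of box_floor below 0.1 m)))), for 0.1 s.
3. the second carton is lifted and tilted likewise (((height (world z) of carton_a_centre above 0.11 m and (angle between carton_a_centre's own y axis and vertical below 1.17 rad or angle between carton_a_centre's own y axis and vertical above 1.97 rad)) or (height (world z) of carton_b_centre above 0.11 m and (angle between carton_b_centre's own y axis and vertical below 1.17 rad or angle between carton_b_centre's own y axis and vertical above 1.97 rad)))), for 0.1 s.
At the end, for the whole second after the job is handed in: The carton with the sliding block is in the plywood box (centre inside the walls, under 60 mm above its floor); the sound one lies flat and right way up (8 degrees) on the tray floor, its centre within 55 mm of the middle along each side; both at rest (x of carton_a_centre in the frame of tray_floor between -0.055 and 0.055 m and y of carton_a_centre in the frame of tray_floor between -0.055 and 0.055 m and z of carton_a_centre in the frame of tray_floor below 0.03 m and angle between carton_a_centre's own z axis and vertical below 0.15 rad and x of carton_b_centre in the frame of box_floor between -0.065 and 0.065 m and y of carton_b_centre in the frame of box_floor between -0.065 and 0.065 m and z of carton_b_centre in the frame of box_floor below 0.06 m and linear speed of each of carton_a, carton_b below 0.03 m/s); the robot touches nothing.
It also fails if it takes over 64 s, if anything falls off the work surface, if the arm or the gripper's body presses on something with over 40 N, if the wrist force passes 120 N, or if a joint passes its speed limit or range.

ROBOT

A 7-joint arm with a two-finger parallel gripper is mounted at the origin on the work surface; the furniture and walls round the work are solid. World frame = base frame: x ahead of the robot, y to its left, z up, the work surface at z = 0. Lengths are in m, angles in rad, forces in N, time in s.
With the tool pointing down it reaches from about 0.425 to 0.95 m from the base axis. Payload 16.7 kg.
Tool frame: the origin (TCP) lies midway between the tips of the shut fingers; the grasp point (between the pads) lies 19 mm behind it; z points along the fingers, y is the line along which they close (so a half turn about z gives the same grasp; the last joint's range is limited). The gripper opens to 94 mm and grips with 3 to 60 N. Pads are 16 mm wide; open, the fingers measure 119 mm over their backs; the gripper's body (75 mm by 177 mm) begins 78 mm behind the grasp point.
Start: joints at [-1.458, 0.426, 0.074, 1.606, -0.034, 1.111, -0.067], TCP at [0.175, 0.652, 0.205] pointing down, gripper open.
Joint ranges: [-2.85, 2.85], [-0.5, 2.14], [-1.23, 1.37], [0.21, 2.46], [-1.02, 4.16], [0.16, 2.05], [-2.73, 2.73]. Speed limits (rad/s): [1.89, 1.89, 2.39, 2.39, 3.01, 3.01, 3.01].

INTERFACE

Orientations are given as a unit quaternion [w, x, y, z].
In Python, from plant import r gives the robot as it stands.
- The arm moves only by the tool carry_out, never from a script. Its argument "commands" is a list of rows, each a list of 3 entries, a list of its own where there are three numbers: the shift along the tool's x, y, z in m, then the turn, a rotation vector about the tool's x, y, z in rad, then the finger opening in m, from 0 to 0.094. In form: [[[dx, dy, dz], [rx, ry, rz], hand], ...]. A call has exactly 8 rows; each row shifts and turns the commanded pose from where the row before left it, along the tool's axes as they then stand; what a row does not reach is not made up. A row lasts 1/10 s, in which the tool goes at most 50 mm and 8.59 degrees, less where a joint would pass 70% of its speed; a pose out of reach is approached as far as the arm can. A call is refused whole if a number of a shift passes 0.05 or a number of a turn 0.15, either way. A call with a gripper value outside its range is refused whole. The fingers move at their own pace and stop on an object; "grip_force" is the grip in N (left out, the last holds). Time passes only in rows, so rows that do not move let the fingers close, or fill a call up. It gives the time, the measured TCP pose, the force, the opening and the grip force at its end, in the units of the state.
- r.sense(): the state, without advancing time (a new reading comes with each control period).
- r.read_camera(name): name is "scene" or "side" or "wrist"; returns (picture, depth): 480x640x3 uint8, red, green, blue; 480x640 float32, m along the optical axis (not along the pixel's ray), 0 where there is no reading.
- r.camera_model(name): a dict with "fx", "fy", "cx", "cy" (pixels), "extrinsics" (4x4, takes a point from camera to world coordinates); the wrist camera has in their place "T_tool_cam" (4x4, takes a point from camera to tool coordinates, whose origin is the TCP and whose axes are the flange's). Camera axes: x right, y down, z forward; pixel columns grow to the right and rows downward; lengths in m; the calibration is good to about 2 mm. A picture is of the moment at which its call begins: read the wrist's pose just before it. camera_model takes no time and is no camera call.
- r.sign_off(): hands the job in; it is judged then, once.
The state is a dict: "clock": time; "q": joint angles; "joint_vel": joint speeds; "effort": joint torques, N m; "tcp_pos": TCP position; "eef_rot": TCP orientation; "wrist_force": force on the tool from outside, world axes, zero at the start; "wrist_torque": the same for the moment, N m; "opening": finger opening in m; "grasp_force": force on a finger pad.
Only numpy, scipy, OpenCV 4.12 (cv2) and the standard library are available. Lean on these libraries where they do the work, as an engineer would, in place of code of your own. Each camera call takes 0.05 s, during which the arm holds its last target. There are 200 camera calls.

## Working session

There is one attempt and no reset: what is moved stays moved. The work goes in short steps, Python scripts to look and compute and a tool call to move; the robot and the scene stay as the last step left them, time stands still between calls to the robot, and variables do not carry over. Pictures are saved under pics/ and viewed, at most 10 in all, crops included, and the job is handed in when it is done.

Besides the shell and the picture viewer there is one more tool, called after "Request:" by a JSON object that holds its "api" and its "payload". carry_out: Moves the arm, as the interface text tells. Its arguments: {"type":"object","properties":{"commands":{"type":"array"},"grip_force":{"type":"number"}},"required":["commands"]}

```bash
mkdir -p pics; cat > h.py <<'E'
import numpy as np,cv2
from plant import r
from scipy.spatial.transform import Rotation as R
def pts(name):
    s=r.sense(); im,d=r.read_camera(name); m=r.camera_model(name)
    if name=="wrist":
        q=s["eef_rot"];T=np.eye(4);T[:3,:3]=R.from_quat([q[1],q[2],q[3],q[0]]).as_matrix();T[:3,3]=s["tcp_pos"];E=T@np.array(m["T_tool_cam"])
    else:E=np.array(m["extrinsics"])
    v,u=np.mgrid[:480,:640]
    P=np.stack([(u-m["cx"])/m["fx"]*d,(v-m["cy"])/m["fy"]*d,d],-1)@E[:3,:3].T+E[:3,3]
    P[d==0]=np.nan
    return im,P,E
def save(im,n): cv2.imwrite("pics/"+n,im[:,:,::-1])
E
python3 - <<'E'
from h import *
s=r.sense();print(s)
for n in("scene","side"):
    im,P,E=pts(n);save(im,n+"1.png");np.save(n+".npy",P);print(n,E)
print(r.camera_model("wrist"))
E
```

```text
{'clock': 0.0, 'q': array([-1.45750335,  0.42671771,  0.0738747 ,  1.60660847, -0.03409153,
        1.11077662, -0.06712703]), 'joint_vel': array([ 0.00071009,  0.00134873, -0.00071272,  0.00041695, -0.00057624,
       -0.00110784, -0.00134733]), 'effort': array([-6.80076096e-05, -9.35787535e+01,  3.66706342e+00, -4.54194582e+01,
       -4.86878736e-02,  1.98675692e-02,  1.20091540e-04]), 'tcp_pos': array([0.1752858 , 0.65139676, 0.20478521]), 'eef_rot': array([-2.75869991e-05,  1.31056689e-01,  9.91374679e-01, -6.24487978e-04]), 'wrist_force': array([0.27231293, 0.52068703, 0.1648159 ]), 'wrist_torque': array([ 0.04842294, -0.00174976, -0.01188088]), 'grasp_force': 0.0, 'opening': 0.09407401978284706}
scene [[ 0.73571525 -0.4572127   0.49967952 -0.51134887]
 [-0.67702318 -0.51720113  0.52358629 -0.86736872]
 [ 0.01904451 -0.72350503 -0.69005636  1.32612498]
 [ 0.          0.          0.          1.        ]]
side [[-0.99814141  0.03989282 -0.04606826  0.47621222]
 [ 0.05976553  0.4930895  -0.86792329  1.48658795]
 [-0.01190813 -0.86906347 -0.49455726  0.84604407]
 [ 0.          0.          0.          1.        ]]
{'fx': 367.53165798555807, 'fy': 367.53165798555807, 'cx': 321.3292232280996, 'cy': 241.53405045129816, 'T_tool_cam': array([[-8.11313801e-04, -9.74079385e-01, -2.26204980e-01,
         6.46105589e-02],
       [ 9.99999202e-01, -5.71130282e-04, -1.12723831e-03,
        -3.89309311e-04],
       [ 9.68827083e-04, -2.26205714e-01,  9.74079071e-01,
        -1.78530684e-01],
       [ 0.00000000e+00,  0.00000000e+00,  0.00000000e+00,
         1.00000000e+00]])}
```

View pics/scene1.png

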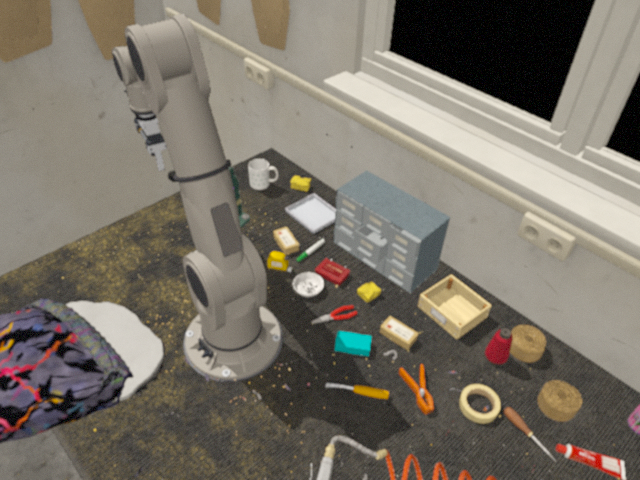

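View pics/side1.png

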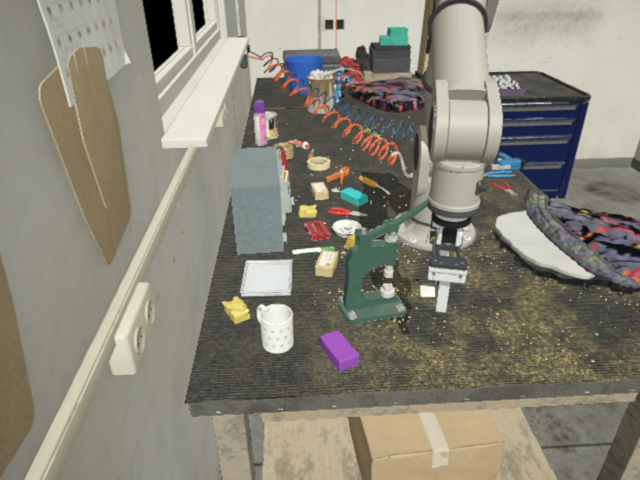

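The scene picture shows the two cream cartons at about (286,240) and (399,332), the tray at (312,212), the box at (454,305) and the cabinet between them. The side picture has the cartons at (327,263) and (320,190), and the tray at (267,277). The purple and turquoise blocks are decoys.

```bash
python3 - <<'E'
from h import *
def box(P,c,rad,zl,zh,reg):
    u,v=c; sub=P[v-reg:v+reg,u-reg:u+reg].reshape(-1,3)
    p0=np.nanmedian(P[v-1:v+2,u-1:u+2].reshape(-1,3),0)
    k=(sub[:,2]>zl)&(sub[:,2]<zh)&(np.hypot(*(sub[:,:2]-p0[:2]).T)<rad)
    q=sub[k]; rc=cv2.minAreaRect(q[:,:2].astype(np.float32)*1000)
    return p0.round(3),k.sum(),[np.round(x,1) for x in rc]
for n,cs in (("scene",[(286,240),(399,332)]),("side",[(327,263),(320,190)])):
    P=np.load(n+".npy")
    for c in cs: print(n,box(P,c,.075,.024,.036,35))
S=np.load("scene.npy");D=np.load("side.npy")
print("tray pt",S[212,312],D[277,267],"boxfloor",S[310,455])
for P,rx in((S,"scene"),(D,"side")):
    p=P.reshape(-1,3);p=p[~np.isnan(p[:,0])]
    for nm,c,rad,zl,zh in(("box",S[310,455],.12,.045,.062),("tray",D[277,267],.12,.009,.018),("cab",(S[212,312]+S[310,455])/2,.2,.2,.25)):
        k=(p[:,2]>zl)&(p[:,2]<zh)&(np.hypot(*(p[:,:2]-c[:2]).T)<rad);q=p[k]
        if len(q)>5:print(rx,nm,len(q),cv2.minAreaRect(q[:,:2].astype(np.float32)*1000),np.percentile(q,[1,99],axis=0).round(3).tolist())
# tall things
p=np.concatenate([S[150:470,:].reshape(-1,3),D[140:380,:].reshape(-1,3)])
k=(p[:,2]>.04)&(p[:,0]>.2)&(p[:,0]<.95)&(abs(p[:,1])<.8);q=p[k]
H={}
for a in q:
    key=(round(a[0]/.05),round(a[1]/.05));H[key]=max(H.get(key,0),a[2])
for ix in range(5,19): print(ix*5,' '.join("%3d"%(H.get((ix,iy),0)*100) for iy in range(-12,15)))
E
```

```text
scene (array([0.375, 0.193, 0.032]), np.int64(298), [array([384.1, 204.5]), array([110. ,  55.3]), np.float64(73.6)])
scene (array([ 0.365, -0.329,  0.031]), np.int64(490), [array([ 373. , -321.6]), array([ 59.9, 102. ]), np.float64(8.9)])
side (array([0.384, 0.238, 0.029]), np.int64(307), [array([383.1, 213.6]), array([102. ,  54.1]), np.float64(73.8)])
side (array([ 0.372, -0.291,  0.027]), np.int64(134), [array([ 372.5, -309.3]), array([ 52.4, 106. ]), np.float64(7.4)])
tray pt [0.56492884 0.26699642 0.00455604] [0.56476248 0.25620642 0.00233757] boxfloor [ 0.57966321 -0.37869304  0.00520789]
scene box 563 ((574.0618896484375, -371.1388854980469), (167.78860473632812, 153.6406707763672), 86.16307067871094) [[0.497, -0.456, 0.045], [0.649, -0.288, 0.061]]
scene tray 227 ((563.6393432617188, 260.4437255859375), (223.6105194091797, 146.45582580566406), 88.75984191894531) [[0.492, 0.176, 0.009], [0.637, 0.343, 0.018]]
scene cab 4142 ((593.7302856445312, -60.6834716796875), (174.20516967773438, 347.36236572265625), 3.1935083866119385) [[0.516, -0.233, 0.202], [0.677, 0.103, 0.24]]
side
[... 1337 characters left out ...]
 0   0   0   0   7   8   0   0   0
65  47  47  47  47  46  47  46  46  47  45  24  24  24  24  24   0   0   0  45  45   0   0   0   0   0   0   0
70  47  47  47  47  47  47  47  47  46  45  23  23   0   0   0   0   0   0   0  46   0   0   0   0   0   0   0
75  47  47  47  47  47  47  47  47  36  36  36  35  34  34  35  35  35  35  35  46  35  35  35  35  35  57  59
80  56  56  56  54  51  49  47  36  37  37  37  35  30  30  36  37  39  41  43  47  48  50  52  54  55  48  41
85  56  56  56  53   0   0   0   0   0   0   0   0   0   0   0   0   0   0   0   0   0   0   0   0   0   0   0
90   0   0   0   0   0   0   0   0   0   0   0   0   0   0   0   0   0   0   0   0   0   0   0   0   0   0   0
```

Request:
{"api": "carry_out", "payload": {"commands": [[[0, 0, -0.04], [0, 0, 0.145], 0.094], [[0, 0, -0.04], [0, 0, 0.145], 0.094], [[0, 0, -0.04], [0, 0, 0.145], 0.094], [[0, 0, -0.04], [0, 0, 0.145], 0.094], [[0, 0, 0], [0, 0, 0.145], 0.094], [[0, 0, 0], [0, 0, 0.145], 0.094], [[0, 0, 0], [0, 0, 0.145], 0.094], [[0, 0, 0], [0, 0, 0.145], 0.094]], "grip_force": 50}}

```text
clock: 0.9
tcp_pos: [0.1753, 0.6516, 0.3651]
eef_rot: [0.0, 0.655, 0.756, -0.0]
wrist_force: [-0.2, 0.3, -0.7]
opening: 0.0941
grasp_force: 0.0
```

Request:
{"api": "carry_out", "payload": {"commands": [[[0, 0, 0], [0, 0, 0.145], 0.094], [[0, 0, 0], [0, 0, 0.145], 0.094], [[0, 0, 0], [0, 0, 0.145], 0.094], [[-0.03, 0.027, 0], [0, 0, 0], 0.094], [[-0.03, 0.027, 0], [0, 0, 0], 0.094], [[-0.03, 0.027, 0], [0, 0, 0], 0.094], [[-0.03, 0.027, 0], [0, 0, 0], 0.094], [[-0.03, 0.027, 0], [0, 0, 0], 0.094]]}}

```text
clock: 1.7
tcp_pos: [0.2628, 0.468, 0.3652]
eef_rot: [0.0, 0.801, 0.599, -0.0]
wrist_force: [0.5, -0.3, 0.1]
opening: 0.0938
grasp_force: 0.0
```

Tracking is accurate. I'll do the remaining 7 rows and then take one wrist look.

Request:
{"api": "carry_out", "payload": {"commands": [[[-0.03, 0.027, 0], [0, 0, 0], 0.094], [[-0.03, 0.027, 0], [0, 0, 0], 0.094], [[-0.03, 0.027, 0], [0, 0, 0], 0.094], [[-0.03, 0.027, 0], [0, 0, 0], 0.094], [[-0.03, 0.027, 0], [0, 0, 0], 0.094], [[-0.03, 0.027, 0.03], [0, 0, 0], 0.094], [[-0.03, 0.027, 0.03], [0, 0, 0], 0.094], [[0, 0, 0], [0, 0, 0], 0.094]]}}

```text
clock: 2.5
tcp_pos: [0.3843, 0.2098, 0.303]
eef_rot: [-0.0, 0.803, 0.596, -0.002]
wrist_force: [-0.8, 0.1, 1.0]
opening: 0.0938
grasp_force: 0.0
```

```bash
cat >> h.py <<'E'
def look(c,n,zl=.022,zh=.042):
    s=r.sense();im,P,E=pts("wrist");save(im,n)
    q=P.reshape(-1,3);k=(q[:,2]>zl)&(q[:,2]<zh)&(np.hypot(q[:,0]-c[0],q[:,1]-c[1])<.075)
    m=k.reshape(480,640).astype(np.uint8);nn,l,st,_=cv2.connectedComponentsWithStats(m)
    i=1+np.argmax(st[1:,4]);q=P[l==i]
    rc=cv2.minAreaRect(q[:,:2].astype(np.float32)*1000)
    w=s["eef_rot"];Rm=R.from_quat([w[1],w[2],w[3],w[0]]).as_matrix()
    print("rect",rc,"top z",np.median(q[:,2]).round(4),"tcp",s["tcp_pos"].round(4))
    cxy=np.array(rc[0])/1000
    bp=cv2.boxPoints(rc);e=bp[1]-bp[0];e2=bp[2]-bp[1];e=e if np.hypot(*e)>np.hypot(*e2) else e2
    al=Rm.T@np.r_[e/np.hypot(*e),0]
    print("tool shift to centre",(Rm.T@np.r_[cxy-s["tcp_pos"][:2],0]).round(4),"rz",round(float(np.arctan(al[1]/al[0])),4))
E
python3 -c "
from h import *
look((.384,.209),'w1.png')"
```

```text
rect ((384.2916259765625, 206.89422607421875), (101.28799438476562, 52.599822998046875), 74.78419494628906) top z 0.0296 tcp [0.3843 0.2098 0.303 ]
tool shift to centre [-0.0028  0.0008  0.    ] rz -0.0273
```

View pics/w1.png

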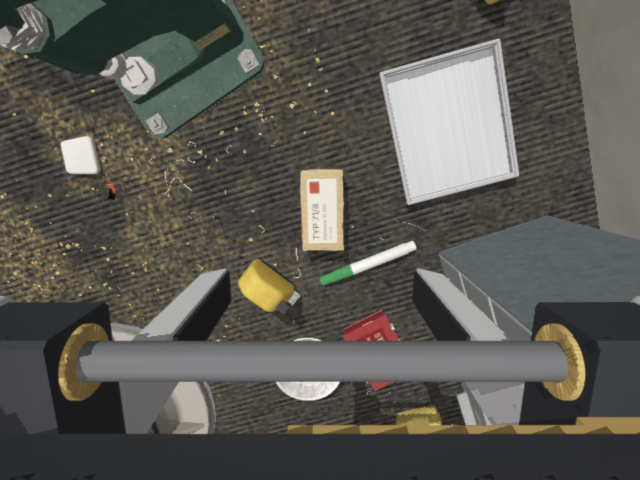

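The picture shows the carton at (322,210), label up. The finger lanes on both sides are free: the yellow lump at (268,287) and the pen at (368,262) lie clear of them.

Request:
{"api": "carry_out", "payload": {"commands": [[[-0.003, 0.001, 0.04], [0, 0, -0.027], 0.085], [[0, 0, 0.05], [0, 0, 0], 0.085], [[0, 0, 0.05], [0, 0, 0], 0.085], [[0, 0, 0.05], [0, 0, 0], 0.085], [[0, 0, 0.05], [0, 0, 0], 0.085], [[0, 0, 0.035], [0, 0, 0], 0.085], [[0, 0, 0.018], [0, 0, 0], 0.085], [[0, 0, 0.004], [0, 0, 0], 0.085]]}}

```text
clock: 3.35
tcp_pos: [0.3831, 0.2121, 0.007]
eef_rot: [0.0, 0.793, 0.61, -0.002]
wrist_force: [0.4, 0.2, 0.3]
opening: 0.0851
grasp_force: 0.0
```

Request:
{"api": "carry_out", "payload": {"commands": [[[0, 0, 0], [0, 0, 0], 0.04], [[0, 0, 0], [0, 0, 0], 0.04], [[0, 0, 0], [0, 0, 0], 0.04], [[0, 0, 0], [0, 0, 0], 0.04], [[0, 0, 0], [0, 0, 0], 0.04], [[0, 0, 0], [0, 0, 0], 0.04], [[0, 0, 0], [0, 0, 0], 0.04], [[0, 0, -0.01], [0, 0, 0], 0.04]], "grip_force": 55}}

```text
clock: 4.15
tcp_pos: [0.3836, 0.2118, 0.0188]
eef_rot: [-0.0, 0.793, 0.609, -0.001]
wrist_force: [0.5, 0.5, -6.0]
opening: 0.0535
grasp_force: 55.0
```

Request:
{"api": "carry_out", "payload": {"commands": [[[0, 0, -0.03], [0, 0, 0], 0.04], [[0, 0.01, -0.04], [0, 0, 0], 0.04], [[0, 0.01, -0.04], [0, 0, 0], 0.04], [[0, 0.01, -0.04], [0, 0, 0], 0.04], [[0, 0.01, -0.04], [0, 0, 0], 0.04], [[0, 0.01, -0.04], [0, 0, 0], 0.04], [[0, 0.01, -0.04], [0, 0, 0], 0.04], [[0, 0.01, -0.01], [0, 0, 0], 0.04]]}}

```text
clock: 4.95
tcp_pos: [0.4532, 0.1939, 0.3027]
eef_rot: [-0.001, 0.793, 0.609, 0.002]
wrist_force: [0.1, -0.7, -5.8]
opening: 0.0535
grasp_force: 55.0
```

Request:
{"api": "carry_out", "payload": {"commands": [[[0, 0, 0], [0, 0.13, 0], 0.04], [[0, 0, 0], [0, 0.13, 0], 0.04], [[0, 0, 0], [0, 0.13, 0], 0.04], [[0, 0, 0], [0, 0.13, 0], 0.04], [[0, 0, 0], [0, 0.1, 0], 0.04], [[0, 0, 0], [0, 0, 0], 0.04], [[0, 0, 0], [0, 0, 0], 0.04], [[0, 0, 0], [0, 0, 0], 0.04]]}}

```text
clock: 5.75
tcp_pos: [0.4517, 0.1947, 0.2988]
eef_rot: [-0.185, 0.755, 0.581, 0.241]
wrist_force: [0.5, 0.6, -4.3]
opening: 0.0532
grasp_force: 55.0
```

```bash
cat >> h.py <<'E'
def st():
    s=r.sense();w=s["eef_rot"];Rm=R.from_quat([w[1],w[2],w[3],w[0]]).as_matrix()
    print("tcp",s["tcp_pos"].round(4),"axes(cols)\n",Rm.round(3),"\nF",s["wrist_force"].round(2),"T",s["wrist_torque"].round(3),"T_tool",(Rm.T@s["wrist_torque"]).round(3),"q",s["q"].round(2),s["opening"])
E
python3 -c "
from h import *
st()"
```

```text
tcp [0.4517 0.1947 0.2988] axes(cols)
 [[ 0.208  0.967  0.149]
 [ 0.789 -0.256  0.559]
 [ 0.579  0.001 -0.816]] 
F [ 0.48  0.57 -4.25] T [-1.245  0.363  0.009] T_tool [ 0.032 -1.296  0.011] q [-1.38 -0.37  1.04  2.19 -0.26  0.81 -0.43] 0.05317607821018684
```

Request:
{"api": "carry_out", "payload": {"commands": [[[0, 0, 0], [0, -0.13, 0], 0.04], [[0, 0, 0], [0, -0.13, 0], 0.04], [[0, 0, 0], [0, -0.13, 0], 0.04], [[0, 0, 0], [0, -0.13, 0], 0.04], [[0, 0, 0], [0, -0.1, 0], 0.04], [[0, 0, 0], [0, 0, 0], 0.04], [[0, 0, 0], [0, 0, 0], 0.04], [[0, 0, 0], [0, 0, 0], 0.04]]}}

```text
clock: 6.55
tcp_pos: [0.4518, 0.1937, 0.2985]
eef_rot: [0.0, 0.793, 0.609, -0.0]
wrist_force: [-0.6, 0.3, -5.3]
opening: 0.0539
grasp_force: 55.0
```

```bash
python3 -c "
from h import *
st()"
```

```text
tcp [0.4518 0.1937 0.2985] axes(cols)
 [[ 0.258  0.966 -0.   ]
 [ 0.966 -0.258 -0.   ]
 [-0.    -0.    -1.   ]] 
F [-0.62  0.27 -5.28] T [ 0.013  0.076 -0.023] T_tool [ 0.077 -0.007  0.023] q [-1.31  0.02  0.8   1.92 -0.01  1.21 -0.76] 0.05387153963082692
```

Request:
{"api": "carry_out", "payload": {"commands": [[[0, 0, 0], [0, -0.13, 0], 0.04], [[0, 0, 0], [0, -0.13, 0], 0.04], [[0, 0, 0], [0, -0.13, 0], 0.04], [[0, 0, 0], [0, -0.13, 0], 0.04], [[0, 0, 0], [0, -0.1, 0], 0.04], [[0, 0, 0], [0, 0, 0], 0.04], [[0, 0, 0], [0, 0, 0], 0.04], [[0, 0, 0], [0, 0, 0], 0.04]]}}

```text
clock: 7.35
tcp_pos: [0.452, 0.1931, 0.2995]
eef_rot: [0.185, 0.756, 0.58, -0.241]
wrist_force: [-0.0, -0.2, -4.7]
opening: 0.0534
grasp_force: 55.0
```

```bash
python3 -c "
from h import *
st()"
```

```text
tcp [0.452  0.1931 0.2995] axes(cols)
 [[ 0.212  0.966 -0.149]
 [ 0.788 -0.259 -0.558]
 [-0.578  0.    -0.816]] 
F [-0.05 -0.19 -4.72] T [ 1.09  -0.241  0.011] T_tool [ 0.034  1.116 -0.038] q [-1.33  0.44  0.78  1.68  0.11  1.59 -0.82] 0.05342441493951867
```

Request:
{"api": "carry_out", "payload": {"commands": [[[0, 0, 0], [0, 0.13, 0], 0.04], [[0, 0, 0], [0, 0.13, 0], 0.04], [[0, 0, 0], [0, 0.13, 0], 0.04], [[0, 0, 0], [0, 0.13, 0], 0.04], [[0, 0, 0], [0, 0.1, 0], 0.04], [[0, 0, 0], [0, 0, 0], 0.04], [[0, 0, 0], [0, 0, 0], 0.04], [[0, 0, 0], [0, 0, 0], 0.04]]}}

```text
clock: 8.15
tcp_pos: [0.4516, 0.1942, 0.2991]
eef_rot: [-0.0, 0.793, 0.61, 0.0]
wrist_force: [0.5, 0.1, -6.2]
opening: 0.0537
grasp_force: 55.0
```

```bash
python3 -c "
from h import *
st();r.read_camera('wrist');st()
look((.455,.19),'w2.png',.29,.36)"
```

```text
tcp [0.4516 0.1942 0.2991] axes(cols)
 [[ 0.257  0.966 -0.   ]
 [ 0.966 -0.257  0.   ]
 [ 0.    -0.    -1.   ]] 
F [ 0.5   0.11 -6.15] T [-0.109  0.101  0.052] T_tool [ 0.07  -0.131 -0.052] q [-1.31  0.02  0.8   1.92 -0.01  1.21 -0.76] 0.053704763806707474
tcp [0.4517 0.1944 0.2989] axes(cols)
 [[ 0.256  0.967 -0.   ]
 [ 0.967 -0.256 -0.001]
 [-0.001  0.    -1.   ]] 
F [-0.6   1.05 -4.82] T [-0.109  0.093  0.019] T_tool [ 0.062 -0.129 -0.02 ] q [-1.31  0.02  0.8   1.92 -0.01  1.21 -0.76] 0.053394945449495405
rect ((455.5557861328125, 206.1001739501953), (69.03805541992188, 78.02544403076172), 71.63858795166016) top z 0.3189 tcp [0.4517 0.1944 0.2989]
tool shift to centre [ 0.0123  0.0007 -0.    ] rz -1.5097
```

```bash
cat >> h.py <<'E'
def avg(n=6):
    a=[]
    for i in range(n):
        r.read_camera('wrist');s=r.sense();w=s["eef_rot"];a.append(R.from_quat([w[1],w[2],w[3],w[0]]).as_matrix().T@s["wrist_torque"])
    print("T_tool mean",np.mean(a,0).round(3),"sd",np.std(a,0).round(3),s["tcp_pos"].round(4))
E
python3 -c "
from h import *
avg()"
```

```text
T_tool mean [ 0.069 -0.136  0.003] sd [0.047 0.019 0.007] [0.4517 0.1942 0.2986]
```

Request:
{"api": "carry_out", "payload": {"commands": [[[0, 0, 0], [0, 0.13, 0], 0.04], [[0, 0, 0], [0, 0.13, 0], 0.04], [[0, 0, 0], [0, 0.13, 0], 0.04], [[0, 0, 0], [0, 0.13, 0], 0.04], [[0, 0, 0], [0, 0.1, 0], 0.04], [[0, 0, 0], [0, 0, 0], 0.04], [[0, 0, 0], [0, 0, 0], 0.04], [[0, 0, 0], [0, 0, 0], 0.04]]}}

```text
clock: 9.35
tcp_pos: [0.4519, 0.1947, 0.2992]
eef_rot: [-0.185, 0.755, 0.581, 0.241]
wrist_force: [-0.9, -0.6, -5.2]
opening: 0.0538
grasp_force: 55.0
```

Request:
{"api": "carry_out", "payload": {"commands": [[[0, 0, 0], [0, -0.13, 0], 0.04], [[0, 0, 0], [0, -0.13, 0], 0.04], [[0, 0, 0], [0, -0.13, 0], 0.04], [[0, 0, 0], [0, -0.13, 0], 0.04], [[0, 0, 0], [0, -0.1, 0], 0.04], [[0, 0, 0], [0, 0, 0], 0.04], [[0, 0, 0], [0, 0, 0], 0.04], [[0, 0, 0], [0, 0, 0], 0.04]]}}

```text
clock: 10.15
tcp_pos: [0.4518, 0.1938, 0.2986]
eef_rot: [-0.0, 0.793, 0.609, 0.0]
wrist_force: [-0.0, -0.1, -4.9]
opening: 0.0537
grasp_force: 55.0
```

```bash
python3 -c "
from h import *
avg()"
```

```text
T_tool mean [ 0.04  -0.008 -0.009] sd [0.024 0.036 0.015] [0.4517 0.1938 0.299 ]
```

View pics/w2.png

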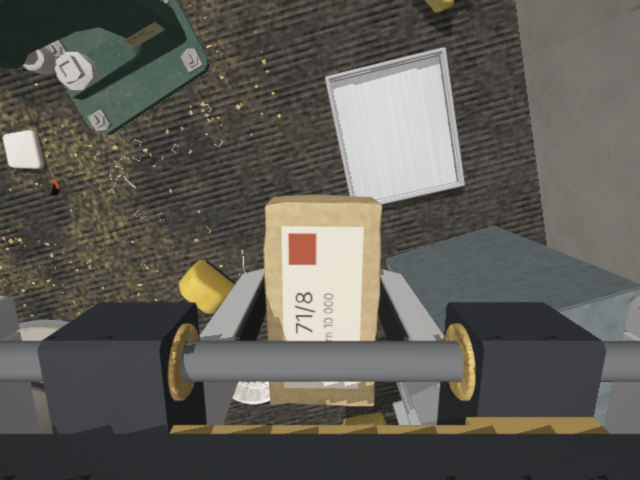

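Torque about the grip line is −0.008 against −0.136 N·m, repeatably, so this first carton is loose and goes in the box. The picture shows it held squarely at (323,300). Next I'll check the wall clearance at the box.

```bash
python3 -c "
import numpy as np
p=np.concatenate([np.load(n+'.npy').reshape(-1,3) for n in('scene','side')])
for yc in(-.37,.26):
  k=(abs(p[:,1]-yc)<.1)&(p[:,0]>.6)
  for z in np.arange(.02,.6,.04):
    q=p[k&(abs(p[:,2]-z)<.02)]
    if len(q)>3:print(yc,round(z,2),len(q),np.percentile(q[:,0],[2,50]).round(3))
"
```

```text
-0.37 0.02 1616 [0.603 0.683]
-0.37 0.06 928 [0.61  0.779]
-0.37 0.1 644 [0.775 0.78 ]
-0.37 0.14 692 [0.774 0.78 ]
-0.37 0.18 705 [0.775 0.78 ]
-0.37 0.22 650 [0.775 0.78 ]
-0.37 0.26 610 [0.737 0.779]
-0.37 0.3 562 [0.734 0.762]
-0.37 0.34 1155 [0.739 0.762]
-0.37 0.38 173 [0.774 0.78 ]
-0.37 0.46 3441 [0.673 0.736]
-0.37 0.5 1195 [0.807 0.813]
-0.37 0.54 1410 [0.807 0.817]
-0.37 0.58 827 [0.807 0.816]
0.26 0.02 1291 [0.601 0.635]
0.26 0.06 348 [0.777 0.779]
0.26 0.1 423 [0.775 0.779]
0.26 0.14 556 [0.775 0.78 ]
0.26 0.18 604 [0.775 0.78 ]
0.26 0.22 631 [0.775 0.78 ]
0.26 0.26 642 [0.775 0.779]
0.26 0.3 256 [0.758 0.781]
0.26 0.34 1102 [0.756 0.763]
0.26 0.38 368 [0.776 0.779]
0.26 0.42 130 [0.778 0.779]
0.26 0.46 3138 [0.674 0.733]
0.26 0.5 764 [0.778 0.81 ]
0.26 0.54 821 [0.777 0.813]
0.26 0.58 654 [0.778 0.809]
```

Request:
{"api": "carry_out", "payload": {"commands": [[[0, 0, 0], [0, 0, -0.13], 0.04], [[0, 0, 0], [0, 0, -0.13], 0.04], [[-0.04, 0, 0], [0, 0, 0], 0.04], [[-0.04, 0, 0], [0, 0, 0], 0.04], [[-0.04, 0, 0], [0, 0, 0], 0.04], [[-0.04, 0, 0], [0, 0, 0], 0.04], [[-0.04, 0, 0], [0, 0, 0], 0.04], [[-0.04, 0, 0], [0, 0, 0], 0.04]]}}

```text
clock: 11.25
tcp_pos: [0.4514, -0.0478, 0.2989]
eef_rot: [-0.0, 0.707, 0.707, 0.001]
wrist_force: [0.3, -0.6, -5.4]
opening: 0.0535
grasp_force: 55.0
```

Request:
{"api": "carry_out", "payload": {"commands": [[[-0.04, 0, 0], [0, 0, 0], 0.04], [[-0.04, 0, 0], [0, 0, 0], 0.04], [[-0.04, 0, 0], [0, 0, 0], 0.04], [[-0.04, 0, 0], [0, 0, 0], 0.04], [[-0.04, 0, 0], [0, 0, 0], 0.04], [[-0.04, 0, 0], [0, 0, 0], 0.04], [[-0.04, 0, 0], [0, 0, 0], 0.04], [[-0.04, 0, 0], [0, 0, 0], 0.04]]}}

```text
clock: 12.05
tcp_pos: [0.4521, -0.3255, 0.2999]
eef_rot: [-0.001, 0.707, 0.707, -0.001]
wrist_force: [0.8, 0.5, -4.5]
opening: 0.0533
grasp_force: 55.0
```

```bash
python3 - <<'E'
from h import *
st()
im,P,E=pts("wrist");save(im,"w3.png")
q=P.reshape(-1,3);k=(q[:,2]>.045)&(q[:,2]<.065)&(abs(q[:,0]-.574)<.1)&(abs(q[:,1]+.371)<.11)
print(k.sum(),cv2.minAreaRect(q[k][:,:2].astype(np.float32)*1000),np.percentile(q[k],[1,99],axis=0))
E
```

```text
tcp [ 0.4521 -0.3255  0.2999] axes(cols)
 [[-0.     1.    -0.002]
 [ 1.     0.     0.001]
 [ 0.001 -0.002 -1.   ]] 
F [ 0.82  0.47 -4.48] T [-0.079  0.014  0.012] T_tool [ 0.014 -0.079 -0.011] q [-0.45  0.31  1.2   1.8  -0.3   1.25  0.84] 0.053332316240130906
1968 ((574.7102661132812, -371.41351318359375), (161.8626708984375, 142.22178649902344), 85.62411499023438) [[ 0.50974587 -0.4521791   0.04533908]
 [ 0.64923386 -0.28672503  0.056033  ]]
```

View pics/w3.png

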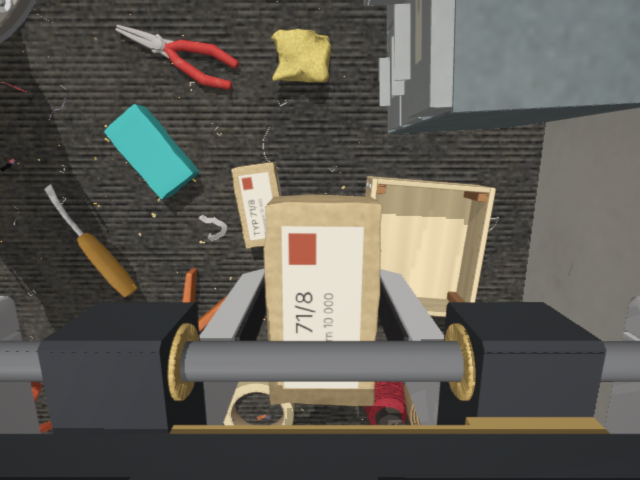

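The box is at (430,245), with its near and far walls clear of the carton. Its centre is (0.575,−0.371), yawed about −4°. The second carton at (257,205) and the red bottle at (385,400) stay clear of the path.

Request:
{"api": "carry_out", "payload": {"commands": [[[-0.011, 0.03, 0], [0, 0, 0], 0.04], [[-0.011, 0.03, 0], [0, 0, 0], 0.04], [[-0.011, 0.03, 0], [0, 0, 0], 0.04], [[-0.012, 0.026, 0], [0, 0, 0], 0.04], [[0, 0, 0.04], [0, 0, 0.075], 0.04], [[0, 0, 0.045], [0, 0, 0], 0.04], [[0, 0, 0.045], [0, 0, 0], 0.04], [[0, 0, 0.045], [0, 0, 0], 0.04]]}}

```text
clock: 12.9
tcp_pos: [0.5676, -0.3695, 0.1233]
eef_rot: [-0.001, 0.733, 0.68, -0.001]
wrist_force: [1.2, -0.5, -4.7]
opening: 0.0535
grasp_force: 55.0
```

Request:
{"api": "carry_out", "payload": {"commands": [[[0, 0, 0.045], [0, 0, 0], 0.04], [[0, 0, 0.04], [0, 0, 0], 0.04], [[0, 0, 0.018], [0, 0, 0], 0.04], [[0, 0, 0], [0, 0, 0], 0.04], [[0, 0, 0], [0, 0, 0], 0.07], [[0, 0, 0], [0, 0, 0], 0.07], [[0, 0, 0], [0, 0, 0], 0.07], [[0, 0, 0], [0, 0, 0], 0.07]]}}

```text
clock: 13.7
tcp_pos: [0.568, -0.3702, 0.0234]
eef_rot: [0.0, 0.733, 0.68, -0.0]
wrist_force: [-0.2, -0.4, 0.5]
opening: 0.0699
grasp_force: 0.0
```

Request:
{"api": "carry_out", "payload": {"commands": [[[0, 0, -0.03], [0, 0, 0], 0.07], [[0, 0, -0.045], [0, 0, 0], 0.07], [[0, 0, -0.045], [0, 0, 0], 0.07], [[0, 0, -0.045], [0, 0, 0], 0.09], [[0, 0, -0.04], [0, 0, -0.11], 0.09], [[0, 0, -0.04], [0, 0, -0.11], 0.09], [[0.016, -0.037, -0.02], [0, 0, 0], 0.09], [[0.016, -0.037, 0], [0, 0, 0], 0.09]]}}

```text
clock: 14.5
tcp_pos: [0.4897, -0.3502, 0.2901]
eef_rot: [0.001, 0.654, 0.756, -0.0]
wrist_force: [-0.8, -0.6, 1.1]
opening: 0.0902
grasp_force: 0.0
```

Request:
{"api": "carry_out", "payload": {"commands": [[[0.016, -0.037, 0], [0, 0, 0], 0.09], [[0.016, -0.037, 0], [0, 0, 0], 0.09], [[0.016, -0.037, 0], [0, 0, 0], 0.09], [[0, 0, 0], [0, 0, 0], 0.09], [[0, 0, 0], [0, 0, 0], 0.09], [[0, 0, 0], [0, 0, 0], 0.09], [[0, 0, 0], [0, 0, 0], 0.09], [[0, 0, 0], [0, 0, 0], 0.09]]}}

```text
clock: 15.3
tcp_pos: [0.382, -0.3198, 0.2896]
eef_rot: [0.0, 0.655, 0.755, -0.002]
wrist_force: [0.3, 0.3, 0.8]
opening: 0.0901
grasp_force: 0.0
```

```bash
python3 -c "
from h import *
look((.373,-.318),'w4.png')"
```

```text
rect ((375.0234069824219, -321.3179016113281), (52.600555419921875, 100.95720672607422), 8.16688060760498) top z 0.0296 tcp [ 0.382  -0.3198  0.2896]
tool shift to centre [-0.0005 -0.0071  0.    ] rz -0.0011
```

View pics/w4.png

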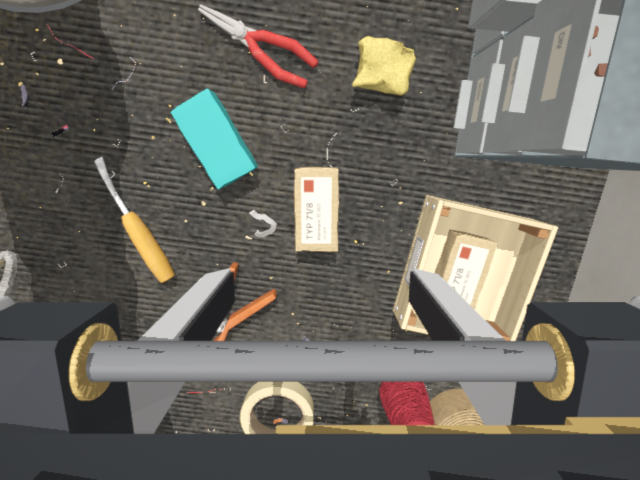

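The first carton lies in the box at (465,270). The second is at (317,208) with both finger lanes free, so I'll descend and grip it.

Request:
{"api": "carry_out", "payload": {"commands": [[[0, -0.007, 0.03], [0, 0, 0], 0.085], [[0, 0, 0.05], [0, 0, 0], 0.085], [[0, 0, 0.05], [0, 0, 0], 0.085], [[0, 0, 0.05], [0, 0, 0], 0.085], [[0, 0, 0.05], [0, 0, 0], 0.085], [[0, 0, 0.035], [0, 0, 0], 0.085], [[0, 0, 0.018], [0, 0, 0], 0.085], [[0, 0, 0], [0, 0, 0], 0.085]]}}

```text
clock: 16.15
tcp_pos: [0.3726, -0.3207, 0.0042]
eef_rot: [-0.002, 0.656, 0.755, -0.002]
wrist_force: [0.2, 0.0, 0.2]
opening: 0.085
grasp_force: 0.0
```

Request:
{"api": "carry_out", "payload": {"commands": [[[0, 0, 0], [0, 0, 0], 0.04], [[0, 0, 0], [0, 0, 0], 0.04], [[0, 0, 0], [0, 0, 0], 0.04], [[0, 0, 0], [0, 0, 0], 0.04], [[0, 0, 0], [0, 0, 0], 0.04], [[0, 0, 0], [0, 0, 0], 0.04], [[0, 0, 0], [0, 0, 0], 0.04], [[0, 0, -0.01], [0, 0, 0], 0.04]], "grip_force": 55}}

```text
clock: 16.95
tcp_pos: [0.3743, -0.3202, 0.0167]
eef_rot: [-0.0, 0.655, 0.756, -0.001]
wrist_force: [-0.0, 0.4, -5.4]
opening: 0.0533
grasp_force: 55.0
```

Request:
{"api": "carry_out", "payload": {"commands": [[[0, 0, -0.03], [0, 0, 0], 0.04], [[0, 0.005, -0.04], [0, 0, 0], 0.04], [[0, 0.01, -0.04], [0, 0, 0], 0.04], [[0, 0.01, -0.04], [0, 0, 0], 0.04], [[0, 0.01, -0.04], [0, 0, 0], 0.04], [[0, 0.01, -0.04], [0, 0, 0], 0.04], [[0, 0.01, -0.04], [0, 0, 0], 0.04], [[0, 0, -0.02], [0, 0, 0], 0.04]]}}

```text
clock: 17.75
tcp_pos: [0.4306, -0.3125, 0.3098]
eef_rot: [0.001, 0.655, 0.756, -0.001]
wrist_force: [0.5, -0.4, -4.9]
opening: 0.0537
grasp_force: 55.0
```

Request:
{"api": "carry_out", "payload": {"commands": [[[0, 0, 0], [0, 0.13, 0], 0.04], [[0, 0, 0], [0, 0.13, 0], 0.04], [[0, 0, 0], [0, 0.13, 0], 0.04], [[0, 0, 0], [0, 0.13, 0], 0.04], [[0, 0, 0], [0, 0.1, 0], 0.04], [[0, 0, 0], [0, 0, 0], 0.04], [[0, 0, 0], [0, 0, 0], 0.04], [[0, 0, 0], [0, 0, 0], 0.04]]}}

```text
clock: 18.55
tcp_pos: [0.4278, -0.3111, 0.3081]
eef_rot: [-0.194, 0.635, 0.73, 0.162]
wrist_force: [0.6, -0.4, -5.1]
opening: 0.0537
grasp_force: 55.0
```

Request:
{"api": "carry_out", "payload": {"commands": [[[0, 0, 0], [0, -0.11, 0], 0.04], [[0, 0, 0], [0, -0.1, 0], 0.04], [[0, 0, 0], [0, -0.1, 0], 0.04], [[0, 0, 0], [0, -0.1, 0], 0.04], [[0, 0, 0], [0, -0.1, 0], 0.04], [[0, 0, 0], [0, 0, 0], 0.04], [[0, 0, 0], [0, 0, 0], 0.04], [[0, 0, 0], [0, 0, 0], 0.04]]}}

```text
clock: 19.35
tcp_pos: [0.4271, -0.3116, 0.3081]
eef_rot: [-0.013, 0.656, 0.755, 0.004]
wrist_force: [0.1, -0.0, -4.9]
opening: 0.0534
grasp_force: 55.0
```

```bash
python3 -c "
from h import *
st();avg()"
```

```text
tcp [ 0.4271 -0.3116  0.3081] axes(cols)
 [[-0.139  0.99  -0.015]
 [ 0.99   0.139  0.023]
 [ 0.025 -0.011 -1.   ]] 
F [ 0.09 -0.01 -4.94] T [-0.182  0.015 -0.011] T_tool [ 0.04  -0.178  0.014] q [-0.51  0.23  1.23  1.83 -0.24  1.27  0.93] 0.053378651984734814
T_tool mean [ 0.04  -0.153  0.007] sd [0.031 0.02  0.016] [ 0.4267 -0.3124  0.3077]
```

Request:
{"api": "carry_out", "payload": {"commands": [[[0, 0, 0], [0, -0.13, 0], 0.04], [[0, 0, 0], [0, -0.13, 0], 0.04], [[0, 0, 0], [0, -0.13, 0], 0.04], [[0, 0, 0], [0, -0.13, 0], 0.04], [[0, 0, 0], [0, -0.1, 0], 0.04], [[0, 0, 0], [0, 0, 0], 0.04], [[0, 0, 0], [0, 0, 0], 0.04], [[0, 0, 0], [0, 0, 0], 0.04]]}}

```text
clock: 20.45
tcp_pos: [0.4122, -0.308, 0.3105]
eef_rot: [0.124, 0.645, 0.741, -0.142]
wrist_force: [1.0, -0.5, -4.3]
opening: 0.0537
grasp_force: 55.0
```

Request:
{"api": "carry_out", "payload": {"commands": [[[0, 0, 0], [0, 0.1, 0], 0.04], [[0, 0, 0], [0, 0.1, 0], 0.04], [[0, 0, 0], [0, 0.1, 0], 0.04], [[0, 0, 0], [0, 0.08, 0], 0.04], [[0, 0, 0], [0, 0, 0], 0.04], [[0, 0, 0], [0, 0, 0], 0.04], [[0, 0, 0], [0, 0, 0], 0.04], [[0, 0, 0], [0, 0, 0], 0.04]]}}

```text
clock: 21.25
tcp_pos: [0.409, -0.3045, 0.3111]
eef_rot: [-0.006, 0.659, 0.752, -0.034]
wrist_force: [0.4, 0.5, -5.3]
opening: 0.0536
grasp_force: 55.0
```

```bash
python3 -c "
from h import *
st();avg()"
```

```text
tcp [ 0.409  -0.3045  0.3111] axes(cols)
 [[-0.133  0.99  -0.053]
 [ 0.991  0.13  -0.043]
 [-0.036 -0.059 -0.998]] 
F [ 0.38  0.45 -5.3 ] T [-0.005 -0.048  0.003] T_tool [-0.047 -0.012 -0.001] q [-0.68  0.16  1.31  1.87 -0.09  1.25  0.79] 0.05356348313383468
T_tool mean [-0.055 -0.023 -0.016] sd [0.037 0.028 0.016] [ 0.4089 -0.305   0.311 ]
```

Level-corrected, the second carton reads −0.098 after one tilt and −0.102 N·m after the other. Nothing shifts, so it is sound and goes to the tray.

Request:
{"api": "carry_out", "payload": {"commands": [[[0, 0.03, 0], [0, 0, 0], 0.04], [[0, 0.03, 0], [-0.059, 0.036, 0], 0.04], [[0, 0, 0], [0, 0, 0.09], 0.04], [[0, 0, 0], [0, 0, 0.09], 0.04], [[0.04, 0, 0], [0, 0, 0], 0.04], [[0.04, 0, 0], [0, 0, 0], 0.04], [[0.04, 0, 0], [0, 0, 0], 0.04], [[0.04, 0, 0], [0, 0, 0], 0.04]]}}

```text
clock: 22.35
tcp_pos: [0.4755, -0.1518, 0.3075]
eef_rot: [0.0, 0.725, 0.689, -0.001]
wrist_force: [0.3, 0.9, -4.1]
opening: 0.0533
grasp_force: 55.0
```

Request:
{"api": "carry_out", "payload": {"commands": [[[0.04, 0, 0], [0, 0, 0], 0.04], [[0.04, 0, 0], [0, 0, 0], 0.04], [[0.04, 0, 0], [0, 0, 0], 0.04], [[0.04, 0, 0], [0, 0, 0], 0.04], [[0.04, 0, 0], [0, 0, 0], 0.04], [[0.04, 0, 0], [0, 0, 0], 0.04], [[0.04, 0, 0], [0, 0, 0], 0.04], [[0, 0, 0], [0, 0, 0], 0.04]]}}

```text
clock: 23.15
tcp_pos: [0.4891, 0.1291, 0.3074]
eef_rot: [0.0, 0.722, 0.692, -0.001]
wrist_force: [-0.2, 0.3, -5.5]
opening: 0.0539
grasp_force: 55.0
```

```bash
python3 - <<'E'
from h import *
st()
im,P,E=pts("wrist")
q=P.reshape(-1,3);k=(q[:,2]>.009)&(q[:,2]<.02)&(abs(q[:,0]-.563)<.09)&(abs(q[:,1]-.261)<.1)
m=k.reshape(480,640).astype(np.uint8);n,l,s_,_=cv2.connectedComponentsWithStats(m)
i=1+np.argmax(s_[1:,4]);g=P[l==i]
print(len(g),cv2.minAreaRect(g[:,:2].astype(np.float32)*1000),np.percentile(g,[1,99],axis=0))
E
```

```text
tcp [0.4891 0.1291 0.3074] axes(cols)
 [[ 0.043  0.999 -0.001]
 [ 0.999 -0.043 -0.002]
 [-0.002 -0.001 -1.   ]] 
F [-0.21  0.34 -5.49] T [-0.119  0.108  0.009] T_tool [ 0.103 -0.124 -0.01 ] q [-1.37  0.06  1.05  1.89 -0.05  1.23 -0.34] 0.05389350502778717
3055 ((564.2384033203125, 259.8697814941406), (163.0911102294922, 142.98194885253906), 88.04885864257812) [[0.49174499 0.17783674 0.00967113]
 [0.63628857 0.34159053 0.01736773]]
```

Request:
{"api": "carry_out", "payload": {"commands": [[[0.034, 0.017, 0], [0, 0, 0], 0.04], [[0.034, 0.017, 0], [0, 0, 0], 0.04], [[0.034, 0.017, 0], [0, 0, 0], 0.04], [[0.032, 0.018, 0], [0, 0, 0], 0.04], [[0, 0, 0.045], [0, 0, 0], 0.04], [[0, 0, 0.045], [0, 0, 0], 0.04], [[0, 0, 0.045], [0, 0, 0], 0.04], [[0, 0, 0.045], [0, 0, 0], 0.04]]}}

```text
clock: 24.0
tcp_pos: [0.565, 0.2529, 0.1262]
eef_rot: [0.0, 0.725, 0.689, -0.001]
wrist_force: [0.8, 1.8, -5.7]
opening: 0.0537
grasp_force: 55.0
```

Request:
{"api": "carry_out", "payload": {"commands": [[[0, 0, 0.045], [0, 0, 0], 0.04], [[0, 0, 0.04], [0, 0, 0], 0.04], [[0, 0, 0.02], [0, 0, 0], 0.04], [[0, 0, 0.007], [0, 0, 0], 0.04], [[0, 0, 0], [0, 0, 0], 0.04], [[0, 0, 0], [0, 0, 0], 0.04], [[0, 0, 0], [0, 0, 0], 0.04], [[0, 0, 0], [0, 0, 0], 0.04]]}}

```text
clock: 24.8
tcp_pos: [0.5653, 0.2541, 0.0167]
eef_rot: [-0.0, 0.725, 0.689, 0.0]
wrist_force: [0.3, 0.4, -5.0]
opening: 0.0534
grasp_force: 55.0
```

Request:
{"api": "carry_out", "payload": {"commands": [[[0, 0, 0.003], [0, 0, 0], 0.04], [[0, 0, 0.002], [0, 0, 0], 0.04], [[0, 0, 0], [0, 0, 0], 0.04], [[0, 0, 0], [0, 0, 0], 0.075], [[0, 0, 0], [0, 0, 0], 0.075], [[0, 0, 0], [0, 0, 0], 0.075], [[0, 0, 0], [0, 0, 0], 0.075], [[0, 0, 0], [0, 0, 0], 0.075]]}}

```text
clock: 25.6
tcp_pos: [0.5648, 0.2536, 0.0105]
eef_rot: [-0.0, 0.725, 0.689, -0.001]
wrist_force: [-0.4, 0.5, 0.3]
opening: 0.0751
grasp_force: 0.0
```

Request:
{"api": "carry_out", "payload": {"commands": [[[0, 0, -0.02], [0, 0, 0], 0.075], [[0, 0, -0.04], [0, 0, 0], 0.075], [[0, 0, -0.04], [0, 0, 0], 0.075], [[0, 0, -0.04], [0, 0, 0], 0.075], [[0, 0, -0.04], [0, 0, 0], 0.075], [[0, 0, -0.04], [0, 0, 0], 0.075], [[0, 0, -0.02], [0, 0, 0], 0.075], [[0, 0, 0], [0, 0, 0], 0.075]]}}

```text
clock: 26.4
tcp_pos: [0.5663, 0.2541, 0.2534]
eef_rot: [-0.0, 0.725, 0.689, 0.001]
wrist_force: [0.2, -0.4, -0.8]
opening: 0.0752
grasp_force: 0.0
```

```bash
python3 -c "
from h import *
look((.565,.254),'w5.png',.026,.044)
im,_=r.read_camera('scene');save(im,'s5.png')"
```

```text
rect ((565.5972900390625, 253.740478515625), (101.22463989257812, 52.655479431152344), 87.1772232055664) top z 0.0336 tcp [0.5663 0.2541 0.2534]
tool shift to centre [-0.0004 -0.0007 -0.    ] rz -0.0011
```

View pics/w5.png

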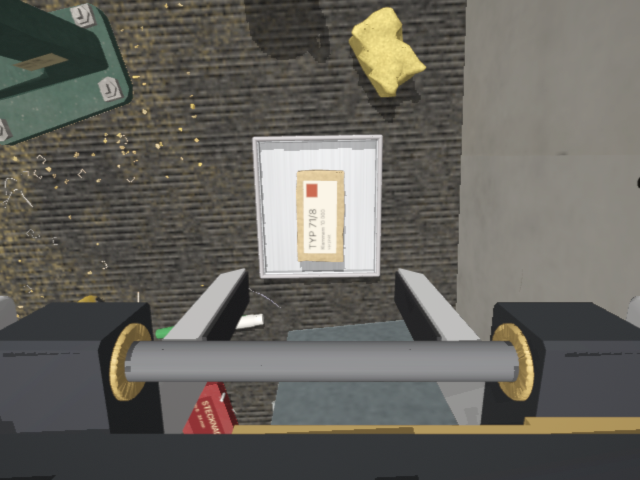

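View pics/s5.png

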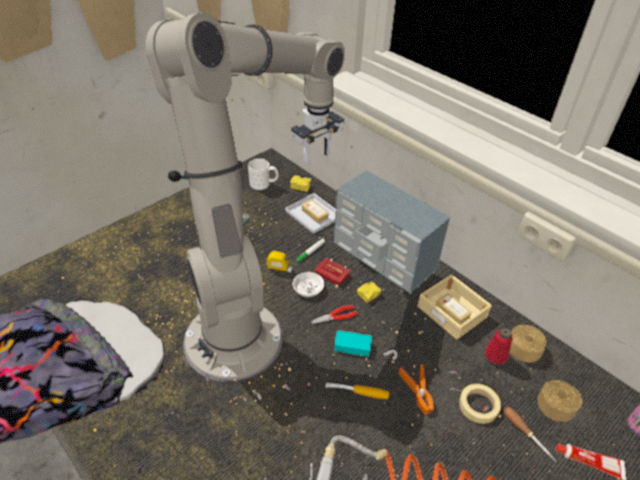

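The sound carton lies flat and label up in the tray at (320,215) in the wrist view. The loose one is in the box at (455,305) in the scene view, and the arm is clear of both.

```bash
python3 -c "
from plant import r
print(r.sign_off())"
```

```text
the job is handed in; nothing more can be done
None
```

I handed the job in: the first carton (near the tray) slid and is in the plywood box; the second didn't, though it tilted only about 29 and 22 degrees, not 35, and lies flat and label up in the tray.

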